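# Lock the medicine box and hang its key back on the sprung hook

## Robot

A 7-joint arm with a two-finger parallel gripper is mounted at the origin on the work surface. World frame = base frame: x ahead of the robot, y to its left, z up, the work surface at z = 0. Lengths are in m, angles in rad, forces in N, time in s.
With the tool pointing down it reaches from about 0.4 to 0.85 m from the base axis. Payload 10.4 kg.
Tool frame: the origin (TCP) lies at the very end of the fingers, on their centre line; the grasp point (between the pads) lies 19 mm behind it; z points along the fingers, y is the line along which they close (so a half turn about z gives the same grasp; the last joint's range is limited). The gripper opens to 85 mm and grips with 20 to 120 N. Pads are 22 mm wide; open, the fingers measure 114 mm over their backs; the gripper's body (76 mm by 85 mm) begins 54 mm behind the grasp point. The pads swing forward as they close: fully open they stand 13 mm farther back than shut.
Start: joints at [-1.156, 0.332, -0.065, 1.46, 0.022, 1.35, -0.088], TCP at [0.265, 0.566, 0.231] pointing down, gripper open.
Joint ranges: [-2.6, 2.6], [-0.5, 2.12], [-1.47, 1.34], [0.16, 2.42], [-1.27, 4.41], [0.06, 2.06], [-2.6, 2.6]. Speed limits (rad/s): [2.22, 2.22, 2.79, 2.79, 3.14, 3.14, 3.14].

## Interface

Orientations are given as a 3x3 rotation matrix whose columns are the frame's x, y, z axes.
In Python, from workcell import ctrl, cams gives the robot as it stands.
- The arm moves only by the tool jog_arm, never from a script. Its argument "commands" is a list of rows, each an object of numbers: "grip": the opening, from -1 (shut) to 1 (fully open); "dx", "dy", "dz": the shift along the tool's x, y, z in mm; "rx", "ry", "rz": the turn, a rotation vector about the tool's x, y, z in degrees. In form: [{"grip": .., "dx": .., "dy": .., "dz": .., "rx": .., "ry": .., "rz": ..}, ...]. A call has 1 to 8 rows; each row is the pose to reach, as a shift and turn from the pose commanded when the call began, along the tool's axes at that moment; what a row does not reach only later rows make up. A row lasts 1/8 s, in which the tool goes at most 62.5 mm and 10.7 degrees, less where a joint would pass 70% of its speed; a pose out of reach is approached as far as the arm can. A call with a gripper value outside its range is refused whole. The fingers move at their own pace and stop on an object; the grip force is fixed at half the most. Time passes only in rows, so rows that repeat a pose let the fingers close. It gives the time, the measured TCP pose, the force, the opening and the grip force at its end, in the units of the state.
- ctrl.get_state(): the state, without advancing time (a new reading comes with each control period).
- cams.grab_frame(name): name is "scene" or "top" or "wrist"; returns a dict with "image" (400x640x3 uint8, red, green, blue), "range_z" (400x640 float32, m along the optical axis (not along the pixel's ray), 0 where there is no reading), "fovy" (degrees; the focal length in pixels is half the picture's height over the tangent of half this angle, whatever the lens; pixels are square), "cx", "cy" (the principal point, pixels), "R" (3x3) and "t" (3): a world point X has camera coordinates R X + t. Camera axes: x right, y down, z forward; pixel columns grow to the right and rows downward; lengths in m; the calibration is good to about 2 mm. A picture is of the moment at which its call begins.
- ctrl.close_job(): hands the job in; it is judged then, once.
Trained networks look in the newest picture that a camera, given by its name, has taken for a name from the list of things; names that differ only in an ending like _2 or _b are one class to them, and where a whole thing is asked for, a point or a joint stands for the part that bears it (a point fixed in the world has none). Each returns a list of dicts, best first, with "confidence" (0 to 1); they miss things now and then, are a little off and sometimes report something else, mostly with a low value. They report only what shows in the picture. A call takes as long as a camera call. They do not tell look-alikes from the thing itself.
- cams.spot_in(camera, label): "xy" ([column, row] in pixels, amid what is visible of it).
The state is a dict: "clock": time; "joint_pos": joint angles; "qvel": joint speeds; "tau": joint torques, N m; "eef_pos": TCP position; "tcp_rot": TCP orientation; "force": force on the tool from outside, world axes, zero at the start; "moment": the same for the moment, N m; "finger_gap": finger opening in m; "gripper_force": force on a finger pad.
Only numpy, scipy, OpenCV 4.12 (cv2) and the standard library are available. Lean on these libraries where they do the work, as an engineer would, in place of code of your own. Each camera call takes 0.05 s, during which the arm holds its last target. There are 200 camera calls.

## Task

Shut the lid of the medicine box fully, then lock it with the T-handled key that hangs on the sprung hook: blade in the slot of the lock on the lid, and a quarter turn clockwise (seen from above) until the lock seats against its stop, the lid staying shut. Then hang the key back on the hook by its crossbar, gently, never pressing the hook down to the bottom of its travel, and leave it hanging still. Leave the things on the turntable where they are.

Things in the scene. Friction and masses are not known exactly. Their poses are not given: they have to be found in the camera images.
- box: grey medicine box, fixed to the table: 150 x 120 mm, 75 mm high, holding four amber pill bottles; origin at the centre of its underside, x axis from its front (nearest the robot) to the far side. Its white lid, 8 mm thick, is hinged on the far upper edge and opens upward and away from the robot; shut, the lid's top is 83 mm above the table.
- lid (a joint): hinge of the box's lid, rad: 0 is fully shut, grows as the lid opens (to 1.3). It starts part open at 0.6 to 1.0. The hinge is stiff: the lid stays where it is left and takes 1 to 2 N at the tab to push down.
- lid_hinge (a point): point on the lid's hinge line, middle of the box's far upper edge, 75 mm above the table. Its x axis points level from the front of the box (the tab's side) to the far side, its y axis lies along the hinge line, z up. Fixed to the box.
- lid_tab (a point): centre of the top face of the lid's thumb tab (a tongue 26 mm long, 50 mm wide, 8 mm thick) in the middle of the lid's free edge; 163 mm from the hinge line along the lid, 8 mm above the plane through the hinge. Moves with the lid; its z axis is the outward normal of the lid, its x axis points along the lid to the hinge.
- lock (a joint): turn of the slotted lock in the lid, rad: 0 is unlocked, with the slot across the lid (parallel to the hinge); grows clockwise seen from above to 1.571, a hard stop, where it is seated and the slot points front to back at two small brass studs. Starts at 0 to 0.15. Stays where it is left (friction about 0.05 N m).
- lock_slot (a point): centre of the mouth of the slot in the round steel lock (36 mm across) on the lid, 105 mm from the hinge line along the lid; 96 mm above the table when the lid is shut. x axis along the slot, z axis out of it (up when the lid is shut). The slot is 21 mm long, 6 mm wide and 10 mm deep, closed at its ends.
- key: loose T-handled key, 0.09 to 0.12 kg, hanging upright by its crossbar at the start. Origin at the centre of the blade's tip, z axis up through the handle. Blade 16 mm wide (along x), 3.5 mm thick (along y), 12 mm long; above it a round steel shaft 12 mm across, up to 62 mm above the tip. A half turn about z makes no difference.
- key_bar (a point): middle of the key's round steel crossbar (10 mm thick, 72 mm long along x), 66 mm above the blade tip; axes as the key's. Above it is the upright black handle plate, to be gripped across its thickness: 30 mm wide (along x), 12 mm thick (along y), from 70 to 108 mm above the blade tip.
- hook (a joint): how far the sprung hook has dipped, m: about 0 with nothing on it, 0.013 to 0.019 with the key hanging, 0.030 at the bottom of its travel. Spring 65 N/m; it bobs for about a second after a change of load.
- hook_seat (a point): where the crossbar's middle rests when hung: midway between the hook's two parallel prongs; moves with the hook, 135 mm above the table when empty. The prongs (7 mm steel wire, 44 mm apart) run level toward the robot along -x; each has a V notch open upward, its tops 6 mm above the bar's centre. The bar lies across both notches (along y), the shaft between the prongs.
- stand: stand that carries the hook, fixed to the table; origin on the table right below the seat. Wooden foot 170 x 100 mm, 10 mm thick; steel post 161 mm high, 100 mm behind the seat (+x). The key can be lifted straight up off the hook and lowered straight down onto it.
- tumbler: bystander: squat green glass tumbler, 74 mm across, 75 mm high, on the white turntable (240 mm across, top 25 mm above the table); origin at the centre of its underside
- bell: bystander: brass hand bell, 60 mm across, 65 mm high, on the turntable; origin at the centre of its underside
- domino: bystander: black domino lying flat on the turntable, 50 x 25 x 10 mm; origin at the centre of its underside
Mind the look-alikes: they are no part of the job. What is meant by the stand is not purple or turquoise, and is the smaller of those in its own colour.

How it is judged:
On the way, in this order (a step that is already met when the one before it is completed fails the run):
1. the lid is shut while the lock is still open (value of joint lid below 0.04 rad and value of joint lock below 0.5 rad), for 0.2 s.
2. the lock is turned to its stop with the key's blade in the slot (value of joint lid below 0.04 rad and value of joint lock above 1.46 rad and distance between key and lock_slot below 0.014 m), for 0.2 s.
At the end, for the whole second after the job is handed in: the lid is shut (below 0.04 rad), the lock is seated (above 1.46 rad), and the key hangs at rest by its crossbar in the hook's notches (crossbar's middle within 12 mm of the seat, upright within 0.25 rad) with the hook dipped by its weight, 9 to 23 mm (value of joint lid below 0.04 rad and value of joint lock above 1.46 rad and distance between key_bar and hook_seat below 0.012 m and angle between key's own z axis and vertical below 0.25 rad and value of joint hook between 0.009 and 0.023 m and velocity of joint hook between -0.03 and 0.03 m/s and linear speed of key below 0.05 m/s); the robot touches nothing.
It fails at once if the lock is turned while the lid is not shut (value of joint lock above 0.5 rad and value of joint lid above 0.06 rad).
It fails at once if the hook is pressed down to the bottom of its travel (value of joint hook above 0.0285 m).
It fails at once if a thing on the turntable is disturbed (distance of any of tumbler, bell, domino from where it was at the start of the episode above 0.03 m or angle between any of tumbler, bell's own z axis and vertical above 0.5 rad).
It also fails if it takes over 61 s, if anything falls off the work surface, if the arm or the gripper's body presses on something with over 40 N, if the wrist force passes 120 N, or if a joint passes its speed limit or range.

## Working session

There is one attempt and no reset: what is moved stays moved. The work goes in short steps, Python scripts to look and compute and a tool call to move; the robot and the scene stay as the last step left them, time stands still between calls to the robot, and variables do not carry over. Pictures are saved under pics/ and viewed, at most 10 in all, crops included, and the job is handed in when it is done.

Besides the shell and the picture viewer there is one more tool, called by a JSON object that holds its "api" and its "payload", one argument or row to a line. jog_arm: Moves the arm, as the interface text tells. Its arguments: {"type":"object","properties":{"commands":{"type":"array","items":{"type":"object","properties":{"grip":{"type":"number"},"dx":{"type":"number"},"dy":{"type":"number"},"dz":{"type":"number"},"rx":{"type":"number"},"ry":{"type":"number"},"rz":{"type":"number"}}}}},"required":["commands"]}

```bash
mkdir -p pics; ls
cat > h.py <<'E'
import numpy as np, cv2
from workcell import ctrl, cams
def px2w(f,u,v,z=None):
    u=float(u);v=float(v)
    fl=f["image"].shape[0]/2/np.tan(np.radians(f["fovy"])/2)
    if z is None: z=f["range_z"][int(round(v)),int(round(u))]
    c=np.array([(u-f["cx"])/fl,(v-f["cy"])/fl,1])*z
    return np.array(f["R"]).T@(c-np.array(f["t"]))
def cloud(f):
    z=f["range_z"];H,W=z.shape
    fl=H/2/np.tan(np.radians(f["fovy"])/2)
    v,u=np.mgrid[:H,:W]
    c=np.stack([(u-f["cx"])/fl*z,(v-f["cy"])/fl*z,z],-1)
    P=(c-np.array(f["t"]))@np.array(f["R"])
    P[z<=0]=np.nan
    return P
def save(f,n): cv2.imwrite("pics/"+n,cv2.cvtColor(f["image"],cv2.COLOR_RGB2BGR))
E
python3 - <<'E'
from h import *
np.set_printoptions(precision=4,suppress=True)
ims=[]
for n in ["scene","top"]:
    f=cams.grab_frame(n);save(f,n+"0.png")
    P=cloud(f);np.save(n+"0.npy",P)
    for l in ["box","lid_tab","lock_slot","key","key_bar","hook_seat","stand","tumbler","bell"]:
        for d in cams.spot_in(n,l)[:4]:
            u,v=d["xy"];print(n,l,np.round([u,v]),round(d["confidence"],2),P[int(v),int(u)])
s=ctrl.get_state();print(s["clock"],s["eef_pos"],s["tcp_rot"],s["finger_gap"])
E
```

```text
pics
scene box [301. 226.] 0.58 [ 0.6088 -0.0065  0.1141]
scene lid_tab [302. 212.] 0.74 [0.5858 0.0112 0.1358]
scene lock_slot [302. 219.] 0.52 [0.5976 0.005  0.1241]
scene lock_slot [301. 206.] 0.45 [0.5712 0.0133 0.1473]
scene lock_slot [303. 229.] 0.42 [ 0.6156 -0.0016  0.1107]
scene lock_slot [386. 166.] 0.42 [0.483  0.3387 0.1239]
scene key [384. 163.] 0.76 [0.4867 0.3272 0.1394]
scene key_bar [383. 166.] 0.55 [0.4812 0.333  0.1212]
scene hook_seat [424. 238.] 0.89 [0.8474 0.1719 0.1818]
scene hook_seat [450. 148.] 0.8 [0.5447 0.5216 0.1663]
scene hook_seat [308. 175.] 0.58 [0.4217 0.1134 0.1261]
scene hook_seat [395. 187.] 0.49 [0.5796 0.3049 0.1133]
scene stand [415. 260.] 0.91 [0.7628 0.2417 0.0157]
scene stand [388. 196.] 0.9 [0.4905 0.3572 0.0101]
scene stand [307. 175.] 0.72 [0.4242 0.1089 0.1254]
scene tumbler [126. 277.] 0.62 [ 0.5698 -0.4147  0.0996]
scene bell [127. 277.] 0.72 [ 0.5058 -0.4151  0.046 ]
scene bell [172. 274.] 0.63 [ 0.557  -0.3224  0.0534]
top box [345. 193.] 0.65 [0.5624 0.0104 0.162 ]
top box [253. 214.] 0.39 [0.4798 0.33   0.1615]
top lid_tab [345. 
[... 234 characters left out ...]
3]
top hook_seat [200. 201.] 0.81 [0.5244 0.5146 0.1647]
top hook_seat [342. 189.] 0.68 [0.5735 0.0207 0.1548]
top hook_seat [260. 192.] 0.67 [0.5728 0.3329 0.0086]
top hook_seat [321. 245.] 0.55 [0.3765 0.0922 0.006 ]
top stand [198. 214.] 0.96 [0.4835 0.5587 0.0207]
top stand [261. 208.] 0.95 [0.5046 0.3072 0.1127]
top stand [291. 139.] 0.83 [0.7785 0.2195 0.0163]
top stand [252. 215.] 0.6 [0.4763 0.3297 0.1628]
top tumbler [462. 206.] 0.7 [ 0.5363 -0.4316  0.0333]
top bell [434. 202.] 0.71 [ 0.5471 -0.3182  0.0561]
top bell [344. 191.] 0.33 [0.5689 0.0175 0.1649]
1.0 [0.2649 0.5661 0.2314] [[-0.9057  0.4239  0.    ]
 [ 0.4239  0.9057  0.0001]
 [ 0.      0.0001 -1.    ]] 0.0856168529168296
```

View pics/scene0.png

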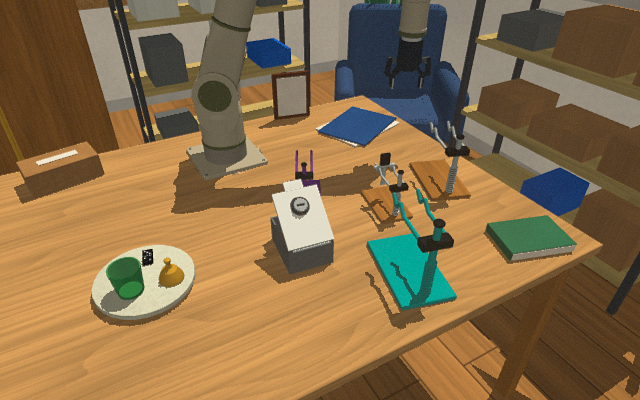

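Run:
```python
import cv2
a=cv2.imread("pics/top0.png")[100:280,160:400]
cv2.imwrite("pics/top0c.png",cv2.resize(a,None,fx=3.3,fy=3.3,interpolation=cv2.INTER_CUBIC))
```

```text
(no output)
```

View pics/top0c.png

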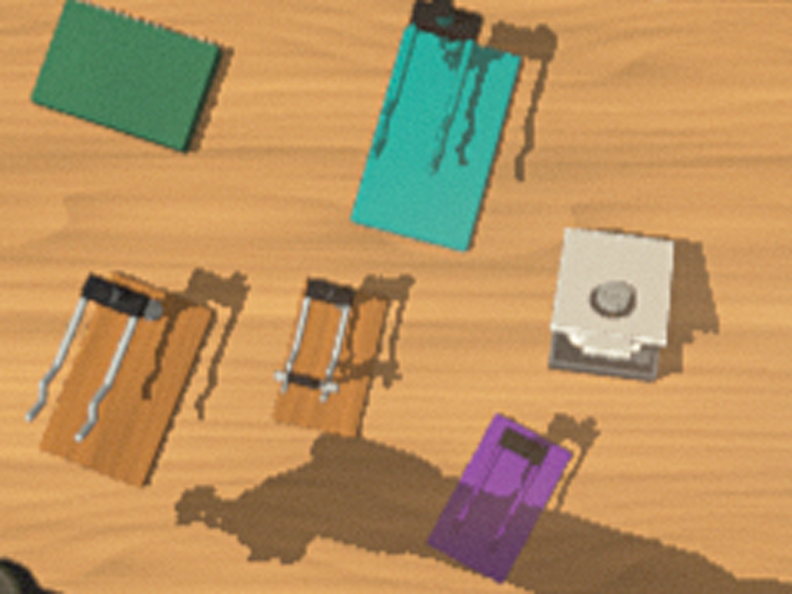

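The pictures show the box with its part-open lid (scene 302,215) and the round lock at (300,205). The small wooden stand with the key is at (384,165). The purple, turquoise and larger wooden stands are the look-alikes. Next I'll measure the lid, the box and the key.

```bash
cat > m.py <<'E'
from h import *
np.set_printoptions(precision=4,suppress=True)
for n in ["top","scene"]:
    P=np.load(n+"0.npy");im=cv2.cvtColor(cv2.imread(f"pics/{n}0.png"),cv2.COLOR_BGR2HSV)
    m=(np.hypot(P[...,0]-.6,P[...,1]-0.0)<.2)&(P[...,2]>.078)
    w=m&(im[...,1]<60)&(im[...,2]>130)
    Q=P[w]; 
    for _ in range(6):
        c=np.median(Q,0) if _==0 else Q.mean(0);nrm=np.linalg.svd(Q-c,full_matrices=False)[2][2];nrm*=np.sign(nrm[2])
        d=(P[w]-c)@nrm; Q=P[w][abs(d)<max(.004,.02-.004*_)]
    print(n,len(Q),"normal",nrm,"angle",np.arccos(nrm[2]),"c",c)
    h=nrm[:2]/np.linalg.norm(nrm[:2]); # points to -x_box (robot side)
    xb=-h; yb=np.array([-xb[1],xb[0]])
    print("xb yaw",np.arctan2(xb[1],xb[0]))
    R=np.c_[xb,yb]; q=Q[:,:2]@R; 
    print("x' range",np.percentile(q[:,0],[.5,2,98,99.5]),"y'",np.percentile(q[:,1],[1,50,99]), "z",np.percentile(Q[:,2],[.5,99.5]))
    r=cv2.minAreaRect(np.ascontiguousarray(q.astype(np.float32)));print(r)
    # key region
    k=(np.hypot(P[...,0]-.48,P[...,1]-.33)<.1)&(P[...,2]>.03)
    K=P[k]; hs=im[k]
    print("key pts",len(K)); 
    for lo,hi in [(.14,.19),(.115,.135)]:
        s=K[(K[:,2]>lo)&(K[:,2]<hi)]; print(lo,hi,len(s),s.mean(0),s.min(0),s.max(0))
    # stand foot orientation: points z .004-.02, small stand
    ft=(np.hypot(P[...,0]-.52,P[...,1]-.33)<.15)&(P[...,2]>.006)&(P[...,2]<.016)&(P[...,1]<.42)
    print("foot",ft.sum(),cv2.minAreaRect(np.ascontiguousarray(P[ft][:,:2].astype(np.float32))))
    top=(np.hypot(P[...,0]-.56,P[...,1]-.31)<.09)&(P[...,2]>.14)
    print("post",top.sum(),P[top].mean(0) if top.sum() else None)
E
python3 m.py
```

```text
top 904 normal [ 0.5954 -0.0646  0.8008] angle 0.6421657316549491 c [0.5846 0.007  0.1321]
xb yaw 3.0334912446245657
x' range [-0.6452 -0.6433 -0.511  -0.5063] y' [-0.1295 -0.0695 -0.0121] z [0.081  0.1876]
((-0.5759072303771973, -0.07053159922361374), (0.1199851930141449, 0.14213566482067108), 89.92111206054688)
key pts 233
0.14 0.19 46 [0.5058 0.3287 0.1599] [0.473  0.3083 0.1429] [0.5782 0.3485 0.1671]
0.115 0.135 83 [0.4995 0.3285 0.1211] [0.4609 0.2974 0.115 ] [0.5778 0.3692 0.1326]
foot 812 ((0.5153365135192871, 0.30228668451309204), (0.286334365606308, 0.23198536038398743), 1.113025426864624)
post 50 [0.5183 0.3258 0.1596]
scene 2524 normal [ 0.5945 -0.0655  0.8014] angle 0.6411347880351248 c [0.5913 0.0075 0.1277]
xb yaw 3.0318453174803635
x' range [-0.6494 -0.6465 -0.5151 -0.5099] y' [-0.133  -0.0713 -0.0144] z [0.0788 0.1849]
((-0.5788166522979736, -0.0741598829627037), (0.12248128652572632, 0.1448342502117157), 89.28042602539062)
key pts 411
0.14 0.19 100 [0.4986 0.3314 0.1536] [0.4732 0.3109 0.1405] [0.5792 0.3497 0.1655]
0.115 0.135 136 [0.4932 0.3321 0.1231] [0.4597 0.2962 0.115 ] [0.5793 0.3695 0.1349]
foot 868 ((0.5148086547851562, 0.32990312576293945), (0.10087373107671738, 0.17379756271839142), 79.28521728515625)
post 128 [0.517  0.3281 0.1536]
```

{"api": "jog_arm", "payload": {
  "commands": [
    {"grip": -1,"dx": -470,"dy": -388,"dz": -20,"rz": -19},
    {"grip": -1,"dx": -470,"dy": -388,"dz": -20,"rz": -19},
    {"grip": -1,"dx": -470,"dy": -388,"dz": -20,"rz": -19},
    {"grip": -1,"dx": -470,"dy": -388,"dz": -20,"rz": -19},
    {"grip": -1,"dx": -470,"dy": -388,"dz": -20,"rz": -19},
    {"grip": -1,"dx": -470,"dy": -388,"dz": -20,"rz": -19},
    {"grip": -1,"dx": -470,"dy": -388,"dz": -20,"rz": -19},
    {"grip": -1,"dx": -470,"dy": -388,"dz": -20,"rz": -19}
  ]
}}

```text
validation failed for argument at $.co...
```

{"api": "jog_arm", "payload": {
  "commands": [
    {"grip": -1}
  ]
}}

```text
validation failed for argument at $.co...
```

{"api": "jog_arm", "payload": {
  "commands": [
    {"grip": -1,"dx": -470,"dy": -388,"dz": -20,"rx": 0,"ry": 0,"rz": -19},
    {"grip": -1,"dx": -470,"dy": -388,"dz": -20,"rx": 0,"ry": 0,"rz": -19},
    {"grip": -1,"dx": -470,"dy": -388,"dz": -20,"rx": 0,"ry": 0,"rz": -19},
    {"grip": -1,"dx": -470,"dy": -388,"dz": -20,"rx": 0,"ry": 0,"rz": -19},
    {"grip": -1,"dx": -470,"dy": -388,"dz": -20,"rx": 0,"ry": 0,"rz": -19},
    {"grip": -1,"dx": -470,"dy": -388,"dz": -20,"rx": 0,"ry": 0,"rz": -19},
    {"grip": -1,"dx": -470,"dy": -388,"dz": -20,"rx": 0,"ry": 0,"rz": -19},
    {"grip": -1,"dx": -470,"dy": -388,"dz": -20,"rx": 0,"ry": 0,"rz": -19}
  ]
}}

```text
clock: 2.0
eef_pos: [0.4797, 0.1127, 0.2481]
tcp_rot: [[-0.994, 0.106, 0.001], [0.106, 0.994, 0.001], [-0.001, 0.001, -1.0]]
force: [0.4, -0.1, -0.6]
finger_gap: -0.0001
gripper_force: 0.0
```

{"api": "jog_arm", "payload": {
  "commands": [
    {"grip": -1,"dx": -56,"dy": -93,"dz": 0,"rx": 0,"ry": 0,"rz": 0},
    {"grip": -1,"dx": -56,"dy": -93,"dz": 0,"rx": 0,"ry": 0,"rz": 0},
    {"grip": -1,"dx": -56,"dy": -93,"dz": 55,"rx": 0,"ry": 0,"rz": 0},
    {"grip": -1,"dx": -56,"dy": -93,"dz": 55,"rx": 0,"ry": 0,"rz": 0}
  ]
}}

```text
clock: 2.5
eef_pos: [0.5227, 0.0158, 0.1898]
tcp_rot: [[-0.994, 0.107, -0.007], [0.107, 0.994, -0.001], [0.006, -0.002, -1.0]]
force: [-0.3, 0.6, 1.1]
finger_gap: 0.0001
gripper_force: 0.0
```

{"api": "jog_arm", "payload": {
  "commands": [
    {"grip": -1,"dx": 8,"dy": 0,"dz": 23,"rx": 0,"ry": 0,"rz": 0},
    {"grip": -1,"dx": 16,"dy": 0,"dz": 46,"rx": 0,"ry": 0,"rz": 0},
    {"grip": -1,"dx": 22,"dy": 0,"dz": 62,"rx": 0,"ry": 0,"rz": 0},
    {"grip": -1,"dx": 27,"dy": 0,"dz": 77,"rx": 0,"ry": 0,"rz": 0},
    {"grip": -1,"dx": 30,"dy": 0,"dz": 90,"rx": 0,"ry": 0,"rz": 0},
    {"grip": -1,"dx": 32,"dy": 0,"dz": 100,"rx": 0,"ry": 0,"rz": 0},
    {"grip": -1,"dx": 32,"dy": 0,"dz": 106,"rx": 0,"ry": 0,"rz": 0},
    {"grip": -1,"dx": 32,"dy": 0,"dz": 109,"rx": 0,"ry": 0,"rz": 0}
  ]
}}

```text
clock: 3.5
eef_pos: [0.493, 0.0195, 0.0834]
tcp_rot: [[-0.994, 0.106, -0.001], [0.106, 0.994, -0.0], [0.001, -0.0, -1.0]]
force: [-0.8, 0.2, 0.9]
finger_gap: -0.0
gripper_force: 0.4
```

{"api": "jog_arm", "payload": {
  "commands": [
    {"grip": -1,"dx": 0,"dy": 0,"dz": 2,"rx": 0,"ry": 0,"rz": 0},
    {"grip": -1,"dx": 0,"dy": 0,"dz": 2,"rx": 0,"ry": 0,"rz": 0}
  ]
}}

```text
clock: 3.75
eef_pos: [0.4931, 0.0195, 0.0829]
tcp_rot: [[-0.994, 0.106, -0.0], [0.106, 0.994, 0.001], [0.0, 0.001, -1.0]]
force: [-7.9, -0.5, 16.2]
finger_gap: -0.0002
gripper_force: 8.2
```

{"api": "jog_arm", "payload": {
  "commands": [
    {"grip": 1,"dx": 20,"dy": 0,"dz": -60,"rx": 0,"ry": 0,"rz": 0},
    {"grip": 1,"dx": 20,"dy": 0,"dz": -120,"rx": 0,"ry": 0,"rz": 0},
    {"grip": 1,"dx": 20,"dy": 0,"dz": -180,"rx": 0,"ry": 0,"rz": 0},
    {"grip": 1,"dx": 20,"dy": 0,"dz": -180,"rx": 0,"ry": 0,"rz": 0}
  ]
}}

```text
clock: 4.25
eef_pos: [0.4755, 0.0218, 0.2666]
tcp_rot: [[-0.994, 0.106, 0.008], [0.106, 0.994, 0.002], [-0.008, 0.003, -1.0]]
force: [-0.4, -0.2, -0.4]
finger_gap: 0.0724
gripper_force: 0.0
```

Run:
```python
from h import *
np.set_printoptions(precision=4,suppress=True)
f=cams.grab_frame("wrist");save(f,"w1.png");P=cloud(f);np.save("w1.npy",P)
import pickle;pickle.dump(f,open("w1.pkl","wb"))
for l in ["lid_tab","lock_slot"]:
    for d in cams.spot_in("wrist",l)[:3]:
        u,v=d["xy"];print(l,np.round([u,v]),round(d["confidence"],2),P[int(v),int(u)])
w=(P[...,2]>.07)&(P[...,2]<.11)&(np.hypot(P[...,0]-.55,P[...,1])<.2)
Q=P[w&(abs(P[...,2]-.083)<.006)];print(len(Q),np.linalg.svd(Q-Q.mean(0),full_matrices=False)[2][2],np.median(Q[:,2]))
L=P[w&(P[...,2]>.091)];print("lock",len(L),L.mean(0),L.min(0),L.max(0))
s=ctrl.get_state();print(s["clock"],s["eef_pos"],s["finger_gap"])
```

```text
lid_tab [316. 243.] 0.9 [0.5507 0.0081 0.0964]
lid_tab [548. 182.] 0.16 [0.5315 0.3467 0.0101]
lock_slot [321. 235.] 0.91 [0.5399 0.0153 0.096 ]
10758 [0.0017 0.0003 1.    ] 0.08312418382189561
lock 578 [0.5437 0.0154 0.0958] [ 0.527  -0.0024  0.0912] [0.5614 0.033  0.0988]
4.4 [0.4729 0.0216 0.261 ] 0.08479210868331231
```

View pics/w1.png

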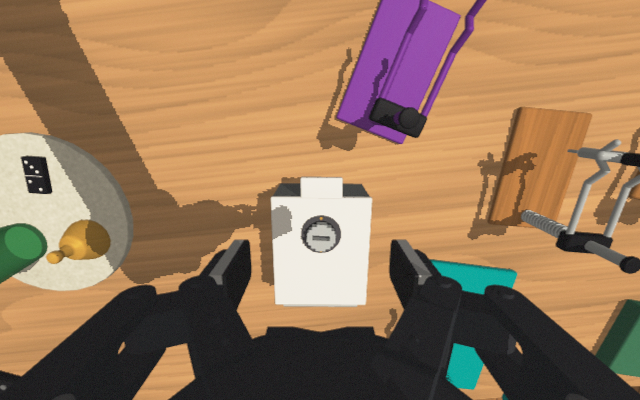

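The lid is shut: it reads flat at z 0.083. The lock is at (321,235), with its slot nearly across the lid. Next I'll get the slot angle and the wrist joint.

Run:
```python
from h import *
np.set_printoptions(precision=4,suppress=True)
P=np.load("w1.npy");im=cv2.imread("pics/w1.png").astype(int)
c=np.array([.5435,.0152])
g=im.sum(2)/3
m=(np.hypot(P[...,0]-c[0],P[...,1]-c[1])<.0125)&(P[...,2]>.08)
t=np.median(g[m]); 
for k in (.75,.65):
    d=P[m&(g<t*k)][:,:2];e=np.linalg.svd(d-d.mean(0),full_matrices=False);v=e[2][0];print(len(d),d.mean(0),np.degrees(np.arctan(v[1]/v[0])),e[1]/np.sqrt(len(d)))
w=abs(P[...,2]-.083)<.005
w&=(np.hypot(P[...,0]-.55,P[...,1])<.2)
print(cv2.minAreaRect(P[w][:,:2].astype(np.float32)))
# lock outline circle
L=P[(P[...,2]>.092)&(P[...,2]<.1)&(np.hypot(P[...,0]-.54,P[...,1]-.015)<.03)][:,:2].astype(np.float32);print(cv2.minEnclosingCircle(L))
crop=cv2.imread("pics/w1.png")[205:270,285:355];cv2.imwrite("pics/w1c.png",cv2.resize(crop,None,fx=6,fy=6,interpolation=cv2.INTER_CUBIC))
print(np.array(ctrl.get_state()["joint_pos"]))
```

```text
77 [0.5477 0.016 ] 82.81457487830278 [0.0059 0.0006]
70 [0.5476 0.0159] 82.91104083733033 [0.0059 0.0007]
((0.5332817435264587, 0.017931953072547913), (0.12688429653644562, 0.24199357628822327), 81.44095611572266)
((0.5447125434875488, 0.015317151322960854), 0.01798020862042904)
[-0.5106 -0.0377  0.3619  1.8159  0.0136  1.3618  1.3128]
```

View pics/w1c.png

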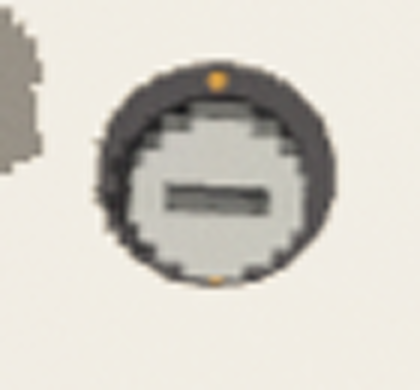

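{"api": "jog_arm", "payload": {
  "commands": [
    {"grip": 1,"dx": 26,"dy": 307,"dz": 15,"rx": 0,"ry": 0,"rz": 94.6},
    {"grip": 1,"dx": 26,"dy": 307,"dz": 15,"rx": 0,"ry": 0,"rz": 94.6},
    {"grip": 1,"dx": 26,"dy": 307,"dz": 15,"rx": 0,"ry": 0,"rz": 94.6},
    {"grip": 1,"dx": 26,"dy": 307,"dz": 15,"rx": 0,"ry": 0,"rz": 94.6},
    {"grip": 1,"dx": 26,"dy": 307,"dz": 15,"rx": 0,"ry": 0,"rz": 94.6},
    {"grip": 1,"dx": 26,"dy": 307,"dz": 15,"rx": 0,"ry": 0,"rz": 94.6},
    {"grip": 1,"dx": 26,"dy": 307,"dz": 15,"rx": 0,"ry": 0,"rz": 94.6},
    {"grip": 1,"dx": 26,"dy": 307,"dz": 15,"rx": 0,"ry": 0,"rz": 94.6}
  ]
}}

```text
clock: 5.4
eef_pos: [0.4793, 0.3294, 0.2445]
tcp_rot: [[-0.01, 1.0, -0.003], [1.0, 0.01, -0.003], [-0.002, -0.003, -1.0]]
force: [-0.3, -0.7, -0.3]
finger_gap: 0.0856
gripper_force: 0.0
```

{"api": "jog_arm", "payload": {
  "commands": [
    {"grip": 1,"dx": 0,"dy": 0,"dz": 0,"rx": 0,"ry": 0,"rz": 10.7},
    {"grip": 1,"dx": 0,"dy": 0,"dz": 0,"rx": 0,"ry": 0,"rz": 10.7}
  ]
}}

```text
clock: 5.65
eef_pos: [0.4794, 0.3293, 0.245]
tcp_rot: [[0.169, 0.986, -0.002], [0.986, -0.169, -0.002], [-0.002, -0.002, -1.0]]
force: [-0.1, 0.6, -0.9]
finger_gap: 0.0855
gripper_force: 0.0
```

Run:
```python
from h import *
import pickle
np.set_printoptions(precision=4,suppress=True)
f=pickle.load(open("w1.pkl","rb"));R=np.array(f["R"]);t=np.array(f["t"]);C=-R.T@t
g=f["image"].astype(int).sum(2)/3;P=np.load("w1.npy")
m=(np.hypot(P[...,0]-.545,P[...,1]-.0152)<.0125)&(P[...,2]>.08);d=np.argwhere(m&(g<np.median(g[m])*.7))
fl=200/np.tan(np.radians(f["fovy"])/2)
rc=(d.min(0)+d.max(0))/2;u,v=rc[1],rc[0]
ray=R.T@np.array([(u-f["cx"])/fl,(v-f["cy"])/fl,1]);print("slot mouth",u,v,C+ray*(.096-C[2])/ray[2])
f=cams.grab_frame("wrist");save(f,"w2.png");P=cloud(f);np.save("w2.npy",P);im=f["image"].astype(int)
for l in ["key","key_bar","hook_seat"]:
    for d in cams.spot_in("wrist",l)[:2]:
        u,v=d["xy"];print(l,np.round([u,v]),round(d["confidence"],2),P[int(v),int(u)])
near=np.hypot(P[...,0]-.48,P[...,1]-.33)<.06
for lo,hi in [(.145,.17),(.1,.128)]:
    Q=P[near&(P[...,2]>lo)&(P[...,2]<hi)];print(lo,len(Q),np.median(Q,0) if len(Q) else 0,Q.min(0),Q.max(0))
T=P[near&(P[...,2]>.155)&(P[...,2]<.17)][:,:2].astype(np.float32);print(cv2.minAreaRect(T),np.median(P[near&(P[...,2]>.155)&(P[...,2]<.17)][:,2]))
s=ctrl.get_state();print(s["eef_pos"],s["tcp_rot"])
```

```text
slot mouth 321.0 238.0 [0.5452 0.0159 0.096 ]
key [322. 184.] 0.81 [0.4833 0.3466 0.1615]
key_bar [318. 181.] 0.95 [0.4813 0.3494 0.1615]
hook_seat [407. 180.] 0.96 [0.568  0.3234 0.1049]
hook_seat [621. 313.] 0.57 [0.7054 0.2066 0.1907]
0.145 536 [0.4807 0.3411 0.1614] [0.4724 0.3239 0.1452] [0.4884 0.3544 0.1641]
0.1 1201 [0.4939 0.3528 0.1206] [0.4592 0.3028 0.1065] [0.5372 0.3742 0.1275]
((0.4803765118122101, 0.3389526605606079), (0.03033885918557644, 0.011713149026036263), 79.94302368164062) 0.1614984198837084
[0.4798 0.3295 0.2462] [[ 0.1671  0.9859 -0.0006]
 [ 0.9859 -0.1671 -0.0006]
 [-0.0007 -0.0005 -1.    ]]
```

View pics/w2.png

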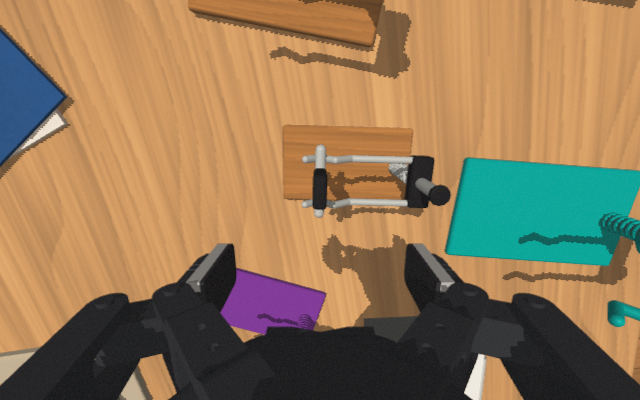

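The key's handle is at (320,188) in the wrist view, square to the gripper. It measures 30 x 12 mm with its top at z 0.1615, which fits the key hanging. Now I'll grasp it.

{"api": "jog_arm", "payload": {
  "commands": [
    {"grip": 1,"dx": 9.5,"dy": -0.5,"dz": 0,"rx": 0,"ry": 0,"rz": 0.5},
    {"grip": 1,"dx": 9.5,"dy": -0.5,"dz": 50,"rx": 0,"ry": 0,"rz": 0.5},
    {"grip": 1,"dx": 9.5,"dy": -0.5,"dz": 90,"rx": 0,"ry": 0,"rz": 0.5},
    {"grip": 1,"dx": 9.5,"dy": -0.5,"dz": 116,"rx": 0,"ry": 0,"rz": 0.5},
    {"grip": 1,"dx": 9.5,"dy": -0.5,"dz": 116,"rx": 0,"ry": 0,"rz": 0.5},
    {"grip": 1,"dx": 9.5,"dy": -0.5,"dz": 116,"rx": 0,"ry": 0,"rz": 0.5}
  ]
}}

```text
clock: 6.6
eef_pos: [0.4816, 0.3399, 0.132]
tcp_rot: [[0.178, 0.984, 0.001], [0.984, -0.178, 0.001], [0.001, 0.001, -1.0]]
force: [0.4, 0.1, 0.8]
finger_gap: 0.0853
gripper_force: 0.0
```

{"api": "jog_arm", "payload": {
  "commands": [
    {"grip": -1,"dx": -0.8,"dy": -1,"dz": 1,"rx": 0,"ry": 0,"rz": 0},
    {"grip": -1,"dx": -0.8,"dy": -1,"dz": 1,"rx": 0,"ry": 0,"rz": 0},
    {"grip": -1,"dx": -0.8,"dy": -1,"dz": 1,"rx": 0,"ry": 0,"rz": 0},
    {"grip": -1,"dx": -0.8,"dy": -1,"dz": 1,"rx": 0,"ry": 0,"rz": 0},
    {"grip": -1,"dx": -0.8,"dy": -1,"dz": 1,"rx": 0,"ry": 0,"rz": 0}
  ]
}}

```text
clock: 7.22
eef_pos: [0.4803, 0.3385, 0.1299]
tcp_rot: [[0.179, 0.984, 0.001], [0.984, -0.179, 0.0], [0.0, 0.001, -1.0]]
force: [1.6, 0.1, 0.5]
finger_gap: 0.0113
gripper_force: 59.6
```

{"api": "jog_arm", "payload": {
  "commands": [
    {"grip": -1,"dx": 0,"dy": 0,"dz": -12,"rx": 0,"ry": 0,"rz": 0},
    {"grip": -1,"dx": 0,"dy": 0,"dz": -35,"rx": 0,"ry": 0,"rz": 0},
    {"grip": -1,"dx": 0,"dy": 0,"dz": -80,"rx": 0,"ry": 0,"rz": 0},
    {"grip": -1,"dx": 0,"dy": 0,"dz": -110,"rx": 0,"ry": 0,"rz": 0},
    {"grip": -1,"dx": 0,"dy": 0,"dz": -110,"rx": 0,"ry": 0,"rz": 0}
  ]
}}

```text
clock: 7.85
eef_pos: [0.4807, 0.3392, 0.243]
tcp_rot: [[0.179, 0.984, 0.003], [0.984, -0.179, 0.003], [0.004, 0.003, -1.0]]
force: [-1.1, 0.5, -1.3]
finger_gap: 0.0109
gripper_force: 59.6
```

{"api": "jog_arm", "payload": {
  "commands": [
    {"grip": -1,"dx": -307,"dy": 121,"dz": 15,"rx": 0,"ry": 0,"rz": -3.2},
    {"grip": -1,"dx": -307,"dy": 121,"dz": 15,"rx": 0,"ry": 0,"rz": -3.2},
    {"grip": -1,"dx": -307,"dy": 121,"dz": 15,"rx": 0,"ry": 0,"rz": -3.2},
    {"grip": -1,"dx": -307,"dy": 121,"dz": 15,"rx": 0,"ry": 0,"rz": -3.2},
    {"grip": -1,"dx": -307,"dy": 121,"dz": 15,"rx": 0,"ry": 0,"rz": -3.2},
    {"grip": -1,"dx": -307,"dy": 121,"dz": 15,"rx": 0,"ry": 0,"rz": -3.2},
    {"grip": -1,"dx": -307,"dy": 121,"dz": 15,"rx": 0,"ry": 0,"rz": -3.2},
    {"grip": -1,"dx": -307,"dy": 121,"dz": 15,"rx": 0,"ry": 0,"rz": -3.2}
  ]
}}

```text
clock: 8.85
eef_pos: [0.5437, 0.0171, 0.2244]
tcp_rot: [[0.121, 0.993, -0.001], [0.993, -0.121, 0.001], [0.0, -0.001, -1.0]]
force: [0.1, 0.6, -0.2]
finger_gap: 0.011
gripper_force: 59.4
```

Run:
```python
from h import *
import pickle
np.set_printoptions(precision=4,suppress=True)
f=cams.grab_frame("wrist");P=cloud(f);save(f,"w3.png");pickle.dump(f,open("w3.pkl","wb"))
g=cams.grab_frame("scene");save(g,"s3.png");pickle.dump(g,open("s3.pkl","wb"))
for l in ["lock_slot","key","key_bar"]:
    for d in cams.spot_in("wrist",l)[:2]:
        u,v=d["xy"];print(l,np.round([u,v]),round(d["confidence"],2),P[int(v),int(u)])
s=ctrl.get_state();print(s["clock"],s["eef_pos"],s["tcp_rot"],s["joint_pos"])
a=cv2.imread("pics/w3.png")[100:350,190:450];cv2.imwrite("pics/w3c.png",cv2.resize(a,None,fx=2.3,fy=2.3,interpolation=cv2.INTER_CUBIC))
```

```text
lock_slot [330. 186.] 0.97 [0.5533 0.0218 0.0955]
lock_slot [350. 182.] 0.2 [0.5741 0.0206 0.083 ]
key [322. 250.] 0.75 [0.5464 0.0308 0.2547]
key_bar [320. 248.] 0.76 [0.5452 0.0317 0.2544]
key_bar [325. 183.] 0.36 [0.5508 0.0516 0.216 ]
9.1 [0.544  0.0159 0.2247] [[ 0.1219  0.9925 -0.    ]
 [ 0.9925 -0.1219  0.0002]
 [ 0.0002 -0.0001 -1.    ]] [-0.502   0.1569  0.4346  1.708  -0.0687  1.2917 -0.1753]
```

View pics/w3c.png

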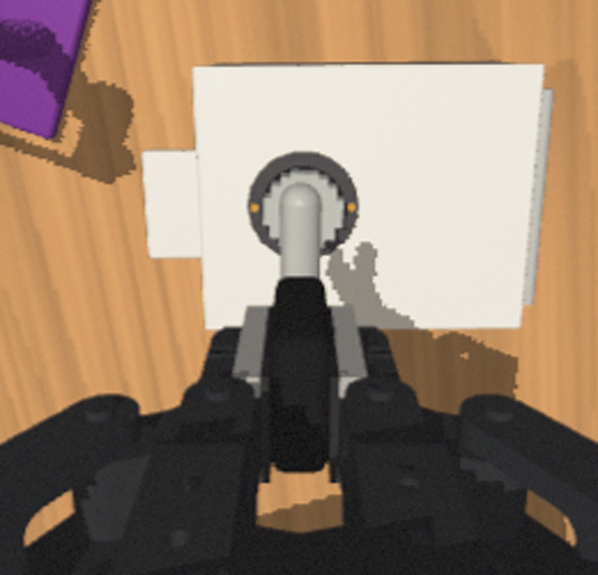

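The view from the key's end shows the two brass studs at crop (255,208) and (351,207), either side of the lock. Their midpoint gives the lock's centre, so I'll compute that.

Run:
```python
from h import *
import pickle
np.set_printoptions(precision=4,suppress=True)
f=pickle.load(open("w3.pkl","rb"));P=cloud(f)
h=cv2.cvtColor(f["image"],cv2.COLOR_RGB2HSV)
near=(np.hypot(P[...,0]-.545,P[...,1]-.016)<.03)&(P[...,2]>.07)&(P[...,2]<.11)
y=(near&(h[...,1]>140)).astype(np.uint8)
n,l,st,c=cv2.connectedComponentsWithStats(y)
pts=[]
for i in range(1,n):
    if st[i,4]>=3: p=P[l==i].mean(0);pts.append(p);print(st[i,4],c[i],p)
L=P[near&(P[...,2]>.0935)&(P[...,2]<.099)];print("disc",len(L),cv2.minEnclosingCircle(L[:,:2].astype(np.float32)))
# tip of key from scene view: steel points between tip and grip
g=pickle.load(open("s3.pkl","rb"));S=cloud(g);k=(np.hypot(S[...,0]-.545,S[...,1]-.016)<.03)&(S[...,2]>.11)&(S[...,2]<.23)
for lo in np.arange(.135,.23,.01):
    q=S[k&(S[...,2]>=lo)&(S[...,2]<lo+.01)]; print(round(lo,3),len(q),q.mean(0) if len(q) else "",q[:,2].min() if len(q) else "")
```

```text
8 [300.125 189.875] [0.5236 0.018  0.0857]
9 [342.1111 189.6667] [0.5661 0.013  0.0856]
disc 438 ((0.5446042418479919, 0.015913398936390877), 0.01795036904513836)
0.135 0  
0.145 13 [0.5446 0.0162 0.1515] 0.14672417551945394
0.155 18 [0.5464 0.0154 0.1604] 0.15535000525387224
0.165 18 [0.5474 0.0144 0.1705] 0.16530224221116324
0.175 15 [0.5474 0.015  0.1804] 0.17618490715088764
0.185 16 [0.5472 0.015  0.1897] 0.1850347991368089
0.195 17 [0.5483 0.0152 0.1999] 0.1953929556965982
0.205 44 [0.5476 0.0165 0.2119] 0.20539521957666348
0.215 52 [0.5465 0.0138 0.2183] 0.215321772929995
0.225 16 [0.5528 0.0115 0.2273] 0.22513525577705396
```

{"api": "jog_arm", "payload": {
  "commands": [
    {"grip": -1,"dx": 0,"dy": 0.7,"dz": 30,"rx": 0,"ry": 0,"rz": 0},
    {"grip": -1,"dx": 0,"dy": 0.7,"dz": 46,"rx": 0,"ry": 0,"rz": 0},
    {"grip": -1,"dx": 0,"dy": 0.7,"dz": 50,"rx": 0,"ry": 0,"rz": 0},
    {"grip": -1,"dx": 0,"dy": 0.7,"dz": 53,"rx": 0,"ry": 0,"rz": 0},
    {"grip": -1,"dx": 0,"dy": 0.7,"dz": 55,"rx": 0,"ry": 0,"rz": 0}
  ]
}}

```text
clock: 9.72
eef_pos: [0.5452, 0.0148, 0.1703]
tcp_rot: [[0.124, 0.992, 0.001], [0.992, -0.124, 0.0], [0.0, 0.001, -1.0]]
force: [0.2, -0.8, -1.1]
finger_gap: 0.011
gripper_force: 59.4
```

{"api": "jog_arm", "payload": {
  "commands": [
    {"grip": -1,"dx": 0.6,"dy": 0,"dz": 2,"rx": 0,"ry": 0,"rz": 0},
    {"grip": -1,"dx": 0.6,"dy": 0,"dz": 4,"rx": 0,"ry": 0,"rz": 0},
    {"grip": -1,"dx": 0.6,"dy": 0,"dz": 6,"rx": 0,"ry": 0,"rz": 0}
  ]
}}

```text
clock: 10.1
eef_pos: [0.5449, 0.0154, 0.1637]
tcp_rot: [[0.124, 0.992, 0.0], [0.992, -0.124, 0.0], [0.0, 0.0, -1.0]]
force: [-0.4, -0.6, -1.2]
finger_gap: 0.0112
gripper_force: 59.4
```

{"api": "jog_arm", "payload": {
  "commands": [
    {"grip": -1,"dx": 0,"dy": 0,"dz": 0,"rx": 0,"ry": 0,"rz": 8},
    {"grip": -1,"dx": 0,"dy": 0,"dz": 0,"rx": 0,"ry": 0,"rz": 16},
    {"grip": -1,"dx": 0,"dy": 0,"dz": 0,"rx": 0,"ry": 0,"rz": 24},
    {"grip": -1,"dx": 0,"dy": 0,"dz": 0,"rx": 0,"ry": 0,"rz": 30}
  ]
}}

```text
clock: 10.6
eef_pos: [0.5446, 0.0155, 0.1636]
tcp_rot: [[0.606, 0.795, -0.001], [0.795, -0.606, 0.0], [-0.0, -0.001, -1.0]]
force: [-1.5, 0.7, -0.4]
finger_gap: 0.0112
gripper_force: 59.4
```

```bash
python3 -c "
from h import *
s=ctrl.get_state();print(s['clock'],s['moment'],s['force'],s['joint_pos'],s['eef_pos'])"
```

```text
10.6 [0.18134183 0.23596441 0.04987394] [-1.53235423  0.6512785  -0.40278939] [-0.54211999  0.21358084  0.48938126  1.78698236 -0.10869346  1.168236
 -0.67064778] [0.54457568 0.01552146 0.16356699]
```

{"api": "jog_arm", "payload": {
  "commands": [
    {"grip": -1,"dx": 0,"dy": 0,"dz": 0,"rx": 0,"ry": 0,"rz": 10},
    {"grip": -1,"dx": 0,"dy": 0,"dz": 0,"rx": 0,"ry": 0,"rz": 20},
    {"grip": -1,"dx": 0,"dy": 0,"dz": 0,"rx": 0,"ry": 0,"rz": 30},
    {"grip": -1,"dx": 0,"dy": 0,"dz": 0,"rx": 0,"ry": 0,"rz": 40},
    {"grip": -1,"dx": 0,"dy": 0,"dz": 0,"rx": 0,"ry": 0,"rz": 50},
    {"grip": -1,"dx": 0,"dy": 0,"dz": 0,"rx": 0,"ry": 0,"rz": 59},
    {"grip": -1,"dx": 0,"dy": 0,"dz": 0,"rx": 0,"ry": 0,"rz": 65},
    {"grip": -1,"dx": 0,"dy": 0,"dz": 0,"rx": 0,"ry": 0,"rz": 68}
  ]
}}

```text
clock: 11.6
eef_pos: [0.5447, 0.0161, 0.1636]
tcp_rot: [[0.965, -0.262, -0.0], [-0.262, -0.965, 0.001], [-0.001, -0.001, -1.0]]
force: [-0.8, 2.2, -2.0]
finger_gap: 0.0111
gripper_force: 59.4
```

```bash
python3 -c "
from h import *
s=ctrl.get_state();print(s['clock'],s['moment'],s['force'],s['joint_pos'],s['eef_pos'])"
```

```text
11.6 [0.54442933 0.12242866 0.08903232] [-0.77520891  2.20566331 -1.98581042] [-0.66534527  0.22693437  0.63317561  1.79253213 -0.14598604  1.16918857
 -1.8231925 ] [0.54469663 0.01610326 0.16360252]
```

{"api": "jog_arm", "payload": {
  "commands": [
    {"grip": -1,"dx": 0,"dy": 0,"dz": 0,"rx": 0,"ry": 0,"rz": 2},
    {"grip": -1,"dx": 0,"dy": 0,"dz": 0,"rx": 0,"ry": 0,"rz": 4},
    {"grip": -1,"dx": 0,"dy": 0,"dz": 0,"rx": 0,"ry": 0,"rz": 4}
  ]
}}

```text
clock: 11.98
eef_pos: [0.5447, 0.0159, 0.1636]
tcp_rot: [[0.945, -0.327, -0.0], [-0.327, -0.945, 0.001], [-0.0, -0.0, -1.0]]
force: [-0.9, 3.9, -2.5]
finger_gap: 0.0111
gripper_force: 59.2
```

```bash
python3 -c "
from h import *
s=ctrl.get_state();print(s['clock'],s['moment'],s['force'],s['joint_pos'],s['tcp_rot'])"
```

```text
11.975 [1.14685455 0.31544795 0.08472317] [-0.86986714  3.94944273 -2.54843132] [-0.67263503  0.22799305  0.64220862  1.79280186 -0.14826682  1.16927844
 -1.88845976] [[ 9.45051153e-01 -3.26922412e-01 -2.34316790e-04]
 [-3.26922232e-01 -9.45051059e-01  5.91606023e-04]
 [-4.14850598e-04 -4.82494586e-04 -9.99999798e-01]]
```

Run:
```python
from h import *
a=cams.grab_frame("wrist")["image"][60:310,180:460];b=cams.grab_frame("scene")["image"][150:290,240:370]
a=cv2.resize(a,None,fx=1.6,fy=1.6,interpolation=cv2.INTER_CUBIC);b=cv2.resize(b,(371,400),interpolation=cv2.INTER_CUBIC)
save({"image":np.hstack([a[:400,:429],b])},"c4.png")
```

```text
(no output)
```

View pics/c4.png

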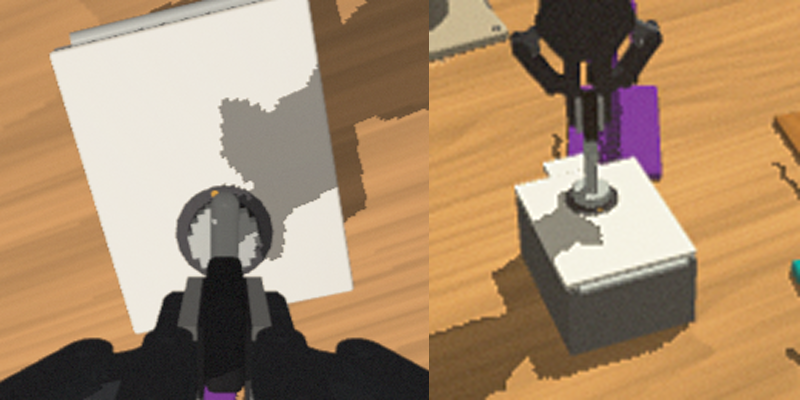

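The lid is flat and the key stands upright in the lock. The key is about 12° past the stop line, and slot play accounts for most of that. I'll turn a little more to be sure, then unload.

{"api": "jog_arm", "payload": {
  "commands": [
    {"grip": -1,"dx": 0,"dy": 0,"dz": 0,"rx": 0,"ry": 0,"rz": 3},
    {"grip": -1,"dx": 0,"dy": 0,"dz": 0,"rx": 0,"ry": 0,"rz": 5},
    {"grip": -1,"dx": 0,"dy": 0,"dz": 0,"rx": 0,"ry": 0,"rz": 5}
  ]
}}

```text
clock: 12.45
eef_pos: [0.5448, 0.0158, 0.1636]
tcp_rot: [[0.913, -0.408, -0.0], [-0.408, -0.913, 0.0], [-0.0, -0.0, -1.0]]
force: [-1.2, 5.7, -2.5]
finger_gap: 0.0108
gripper_force: 59.2
```

```bash
python3 -c "
from h import *
s=ctrl.get_state();print(s['clock'],s['moment'],s['force'],np.degrees(np.arctan2(s['tcp_rot'][1][0],s['tcp_rot'][0][0])))"
```

```text
12.45 [1.50609051 0.26242265 0.40029937] [-1.18058274  5.70031821 -2.52084102] -24.05031275888272
```

{"api": "jog_arm", "payload": {
  "commands": [
    {"grip": -1,"dx": 0,"dy": 0,"dz": 0,"rx": 0,"ry": 0,"rz": -6},
    {"grip": -1,"dx": 0,"dy": 0,"dz": 0,"rx": 0,"ry": 0,"rz": -11},
    {"grip": -1,"dx": 0,"dy": 0,"dz": 0,"rx": 0,"ry": 0,"rz": -11},
    {"grip": -1,"dx": 0,"dy": 0,"dz": -8,"rx": 0,"ry": 0,"rz": -11},
    {"grip": -1,"dx": 0,"dy": 0,"dz": -20,"rx": 0,"ry": 0,"rz": -11},
    {"grip": -1,"dx": 0,"dy": 0,"dz": -50,"rx": 0,"ry": 0,"rz": -11},
    {"grip": -1,"dx": 0,"dy": 0,"dz": -85,"rx": 0,"ry": 0,"rz": -11}
  ]
}}

```text
clock: 13.32
eef_pos: [0.545, 0.0141, 0.2505]
tcp_rot: [[0.974, -0.229, 0.001], [-0.229, -0.974, -0.001], [0.001, 0.001, -1.0]]
force: [-0.5, 0.3, -1.6]
finger_gap: 0.011
gripper_force: 59.3
```

{"api": "jog_arm", "payload": {
  "commands": [
    {"grip": -1,"dx": 0,"dy": -60,"dz": 0,"rx": 0,"ry": 0,"rz": 0},
    {"grip": -1,"dx": 0,"dy": -60,"dz": 0,"rx": 0,"ry": 0,"rz": 0}
  ]
}}

```text
clock: 13.58
eef_pos: [0.5591, 0.0783, 0.2496]
tcp_rot: [[0.975, -0.221, 0.001], [-0.221, -0.975, 0.001], [0.001, -0.001, -1.0]]
force: [-0.3, -0.5, -2.2]
finger_gap: 0.0115
gripper_force: 59.4
```

Run:
```python
from h import *
np.set_printoptions(precision=4,suppress=True)
f=cams.grab_frame("wrist");P=cloud(f);g=f["image"].astype(int).sum(2)/3
near=(np.hypot(P[...,0]-.5447,P[...,1]-.0157)<.012)&(P[...,2]>.08)&(P[...,2]<.11)
p=np.argwhere(near);print(len(p),p.mean(0))
d=P[near&(g<np.median(g[near])*.7)][:,:2];e=np.linalg.svd(d-d.mean(0),full_matrices=False);print(len(d),d.mean(0),np.degrees(np.arctan(e[2][0][1]/e[2][0][0])),e[1]/np.sqrt(len(d)))
c=p.mean(0).astype(int) if len(p) else (200,320)
a=f["image"][max(c[0]-60,0):c[0]+60,max(c[1]-80,0):c[1]+80];save({"image":cv2.resize(a,None,fx=4,fy=4,interpolation=cv2.INTER_CUBIC)},"c5.png")
k=(P[...,2]>.2)&(np.hypot(P[...,0]-.55,P[...,1]-.075)<.06)
s=ctrl.get_state();print(s["eef_pos"])
```

```text
380 [185.9421 379.6553]
124 [0.5456 0.0159] 11.736042686772599 [0.0067 0.0028]
[0.5589 0.0753 0.2494]
```

View pics/c5.png

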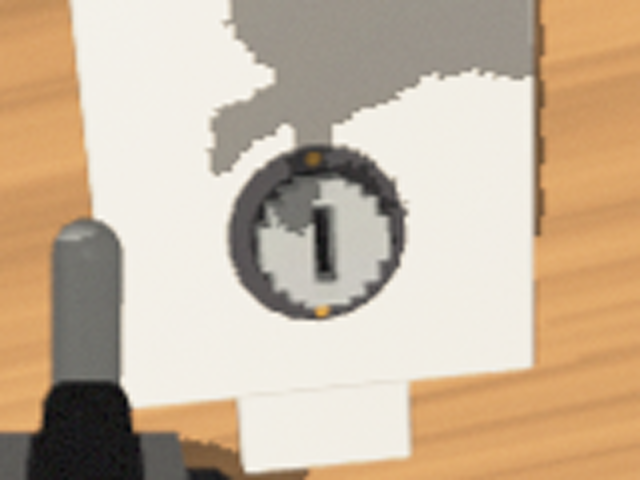

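The slot now points at both studs, so the lock is seated and the lid is shut. Next I'll take the key back over the hook.

{"api": "jog_arm", "payload": {
  "commands": [
    {"grip": -1,"dx": -134.6,"dy": -239,"dz": -3,"rx": 0,"ry": 0,"rz": -92.4},
    {"grip": -1,"dx": -134.6,"dy": -239,"dz": -3,"rx": 0,"ry": 0,"rz": -92.4},
    {"grip": -1,"dx": -134.6,"dy": -239,"dz": -3,"rx": 0,"ry": 0,"rz": -92.4},
    {"grip": -1,"dx": -134.6,"dy": -239,"dz": -3,"rx": 0,"ry": 0,"rz": -92.4},
    {"grip": -1,"dx": -134.6,"dy": -239,"dz": -3,"rx": 0,"ry": 0,"rz": -92.4},
    {"grip": -1,"dx": -134.6,"dy": -239,"dz": -3,"rx": 0,"ry": 0,"rz": -92.4},
    {"grip": -1,"dx": -134.6,"dy": -239,"dz": -3,"rx": 0,"ry": 0,"rz": -92.4},
    {"grip": -1,"dx": -134.6,"dy": -239,"dz": -3,"rx": 0,"ry": 0,"rz": -92.4}
  ]
}}

```text
clock: 14.62
eef_pos: [0.4827, 0.3354, 0.2524]
tcp_rot: [[0.292, 0.957, 0.002], [0.957, -0.292, -0.001], [-0.0, 0.002, -1.0]]
force: [-0.6, -0.4, -0.3]
finger_gap: 0.0111
gripper_force: 59.5
```

```bash
python3 -c "
from h import *
s=ctrl.get_state();R=np.array(s['tcp_rot']);print(R,np.degrees(np.arctan2(R[1,0],R[0,0])));d=np.array([.4805,.3385,.2])-s['eef_pos'];print(R.T@d*1000)"
```

```text
[[ 2.91523586e-01  9.56562449e-01  1.51011723e-03]
 [ 9.56563528e-01 -2.91522420e-01 -9.46617112e-04]
 [-4.65265352e-04  1.72048428e-03 -9.99998412e-01]] 73.0508051783708
[ 2.35103622 -3.05578502 52.37978945]
```

{"api": "jog_arm", "payload": {
  "commands": [
    {"grip": -1,"dx": 0,"dy": 0,"dz": 0,"rx": 0,"ry": 0,"rz": -6.7},
    {"grip": -1,"dx": 0,"dy": 0,"dz": 0,"rx": 0,"ry": 0,"rz": -6.7},
    {"grip": -1,"dx": 0,"dy": 0,"dz": 0,"rx": 0,"ry": 0,"rz": -6.7}
  ]
}}

```text
clock: 15.0
eef_pos: [0.482, 0.3363, 0.252]
tcp_rot: [[0.185, 0.983, 0.001], [0.983, -0.185, -0.0], [-0.0, 0.001, -1.0]]
force: [-0.3, -0.0, -1.3]
finger_gap: 0.0111
gripper_force: 59.5
```

Run:
```python
from h import *
np.set_printoptions(precision=4,suppress=True)
s=ctrl.get_state();R=np.array(s['tcp_rot']);print(s["eef_pos"],np.degrees(np.arctan2(R[1,0],R[0,0])));print(R.T@(np.array([.4805,.3385,.2])-s['eef_pos'])*1000)
S=cloud(cams.grab_frame("scene"));W=cloud(cams.grab_frame("wrist"))
for n,P in (("s",S),("w",W)):
    loc=(P-np.array(s["eef_pos"]))@R   # tool frame
    k=(abs(loc[...,0])<.045)&(abs(loc[...,1])<.02)&(loc[...,2]>-.005)&(loc[...,2]<.085)
    q=loc[k];print(n,len(q),"lowest tip",np.percentile(q[:,2],99) if len(q) else 0)
    for lo,hi in ((0,.018),(.02,.05),(.05,.08)):
        b=q[(q[:,2]>lo)&(q[:,2]<hi)]; 
        if len(b)>5: e=np.linalg.svd(b-b.mean(0))[2][0];print(lo,len(b),b.mean(0),b.min(0),b.max(0),"dir",e)
# empty hook in wrist: prongs
k=(np.hypot(W[...,0]-.49,W[...,1]-.335)<.07)&(W[...,2]>.11)&(W[...,2]<.155)
np.save("hook.npy",W[k]);print("prong pts",k.sum(),W[k].mean(0),W[k].max(0))
sx=np.array([.984,-.18]);sy=np.array([.18,.984]);c=np.array([.4805,.3385])
q=W[k];x=(q[:,:2]-c)@sx;y=(q[:,:2]-c)@sy
for lo in np.arange(-.04,.06,.006):
    for sg in(-1,1):
        m=(x>lo)&(x<lo+.006)&(y*sg>.012)&(y*sg<.035)
        if m.sum()>3: print(round(lo+.003,3),sg,m.sum(),y[m].mean(),q[m,2].max())
```

```text
[0.482  0.3363 0.252 ] 79.31962442356621
[ 1.8696 -1.9491 52.0224]
s 187 lowest tip 0.07491595185462364
0 91 [-0.0031  0.0029  0.0089] [-0.0366 -0.005   0.0004] [0.0337 0.0081 0.0177] dir [-0.9999  0.0001 -0.0116]
0.02 40 [-0.003   0.0031  0.0351] [-0.0084 -0.0035  0.0209] [0.0033 0.0078 0.0495] dir [ 0.0588 -0.0012  0.9983]
0.05 40 [-0.0022  0.0015  0.0641] [-0.0096 -0.0056  0.0512] [0.0074 0.0093 0.0757] dir [ 0.1461 -0.1312  0.9805]
w 833 lowest tip 0.010793707219359613
0 739 [ 0.0249 -0.0003  0.0063] [ 0.013 -0.006  0.   ] [0.0365 0.0054 0.0115] dir [-0.9956 -0.0115 -0.0926]
prong pts 1259 [0.5119 0.3362 0.13  ] [0.5591 0.3665 0.1419]
-0.019 -1 10 -0.020547777279092936 0.14081539152769867
-0.019 1 7 0.022927101312271724 0.13957816841949494
-0.013 -1 46 -0.020348332445933696 0.14128062666066676
-0.013 1 49 0.023105918629654026 0.14148878307580642
-0.007 -1 22 -0.020282068638051154 0.13826392398701853
-0.007 1 52 0.023097196849474345 0.13732852119551486
-0.001 1 45 0.023027053096536652 0.1328769874303393
0.005 1 52 0.022927827487342567 0.135713055349312
0.011 -1 31 -0.0206928103387
[... 211 characters left out ...]
0.1366336063090687
0.023 1 45 0.02267496081478697 0.13648603007055396
0.029 -1 43 -0.02097831888726623 0.13037706671396093
0.029 1 42 0.022512990514286242 0.13166708487200468
0.035 -1 41 -0.021094048509494513 0.12779617745705457
0.035 1 42 0.022172642803199378 0.12792943200526893
0.041 -1 41 -0.02110241811545491 0.1278848635140525
0.041 1 42 0.022237433384140328 0.12815085050554523
0.047 -1 37 -0.021674711752053342 0.1278730732402411
0.047 1 46 0.022134588815995317 0.12771517448540834
0.053 -1 43 -0.021983154786116853 0.12745529093370828
0.053 1 43 0.022063302656956513 0.12782957028848593
0.059 -1 43 -0.02213383919469527 0.12766480751338946
0.059 1 43 0.022069076690358576 0.12761519678877237
```

{"api": "jog_arm", "payload": {
  "commands": [
    {"grip": -1,"dx": 2.3,"dy": -1.6,"dz": 0,"rx": 0,"ry": 0,"rz": 0},
    {"grip": -1,"dx": 2.3,"dy": -1.6,"dz": 30,"rx": 0,"ry": 0,"rz": 0},
    {"grip": -1,"dx": 2.3,"dy": -1.6,"dz": 60,"rx": 0,"ry": 0,"rz": 0},
    {"grip": -1,"dx": 2.3,"dy": -1.6,"dz": 85,"rx": 0,"ry": 0,"rz": 0},
    {"grip": -1,"dx": 2.3,"dy": -1.6,"dz": 95,"rx": 0,"ry": 0,"rz": 0},
    {"grip": -1,"dx": 2.3,"dy": -1.6,"dz": 97,"rx": 0,"ry": 0,"rz": 0},
    {"grip": -1,"dx": 2.3,"dy": -1.6,"dz": 97,"rx": 0,"ry": 0,"rz": 0}
  ]
}}

```text
clock: 15.98
eef_pos: [0.4808, 0.34, 0.1557]
tcp_rot: [[0.182, 0.983, 0.001], [0.983, -0.182, 0.001], [0.001, 0.001, -1.0]]
force: [0.1, -0.4, -1.2]
finger_gap: 0.0113
gripper_force: 59.4
```

{"api": "jog_arm", "payload": {
  "commands": [
    {"grip": -1,"dx": -0.8,"dy": 0,"dz": 4,"rx": 0,"ry": 0,"rz": 0},
    {"grip": -1,"dx": -0.8,"dy": 0,"dz": 8,"rx": 0,"ry": 0,"rz": 0},
    {"grip": -1,"dx": -0.8,"dy": 0,"dz": 12,"rx": 0,"ry": 0,"rz": 0},
    {"grip": -1,"dx": -0.8,"dy": 0,"dz": 16,"rx": 0,"ry": 0,"rz": 0},
    {"grip": -1,"dx": -0.8,"dy": 0,"dz": 20,"rx": 0,"ry": 0,"rz": 0},
    {"grip": -1,"dx": -0.8,"dy": 0,"dz": 23,"rx": 0,"ry": 0,"rz": 0},
    {"grip": -1,"dx": -0.8,"dy": 0,"dz": 25,"rx": 0,"ry": 0,"rz": 0},
    {"grip": -1,"dx": -0.8,"dy": 0,"dz": 25,"rx": 0,"ry": 0,"rz": 0}
  ]
}}

```text
clock: 16.98
eef_pos: [0.4803, 0.3388, 0.1297]
tcp_rot: [[0.181, 0.983, 0.0], [0.983, -0.181, 0.0], [0.0, 0.0, -1.0]]
force: [0.1, 0.0, -1.0]
finger_gap: 0.0109
gripper_force: 59.5
```

Run:
```python
from h import *
np.set_printoptions(precision=4,suppress=True)
f=cams.grab_frame("wrist");W=cloud(f)
sx=np.array([.984,-.18]);sy=np.array([.18,.984]);c=np.array([.4805,.3385])
k=(np.hypot(W[...,0]-.49,W[...,1]-.335)<.08)&(W[...,2]>.09)&(W[...,2]<.14);q=W[k];x=(q[:,:2]-c)@sx;y=(q[:,:2]-c)@sy
for lo in (-.019,-.013,-.007,-.001,.005,.011,.017,.041):
    m=(abs(x-lo)<.003)&(y>.018)&(y<.03)
    if m.sum()>2: print(lo,m.sum(),q[m,2].max())
m=(y>.028)&(y<.045)&(abs(x)<.02);print("bar end",m.sum(),x[m].mean() if m.any() else 0,q[m,2].max() if m.any() else 0)
S=f["image"][60:260,200:460];save({"image":cv2.resize(S,None,fx=2.5,fy=2.5)},"c6.png")
print(ctrl.get_state()["force"])
```

```text
-0.019 13 0.12357190804308897
-0.013 141 0.12556109379486927
-0.007 142 0.12366950055889193
-0.001 234 0.12603115619391123
0.005 179 0.12535756162142228
0.011 142 0.12548910301150173
0.017 131 0.12585366849454224
0.041 122 0.11217082613297456
bar end 272 -0.0002976715280515675 0.12562932280796313
[ 0.1296 -0.0456 -0.419 ]
```

View pics/c6.png

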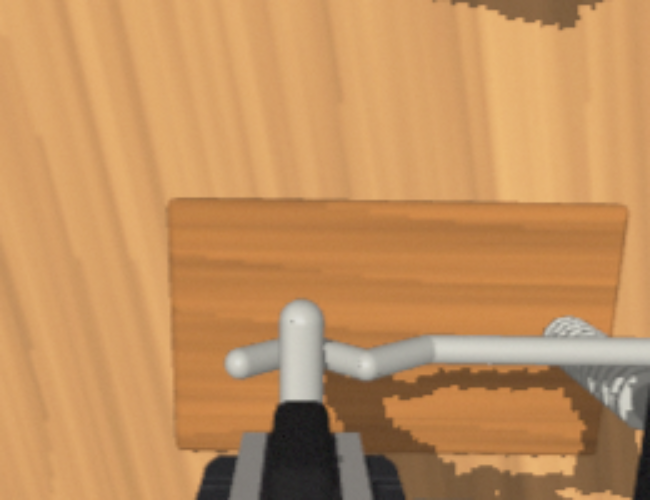

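The bar lies in the notch at crop (300,355) and the hook has dipped about 16 mm. I'll release it.

{"api": "jog_arm", "payload": {
  "commands": [
    {"grip": -0.4,"dx": 0,"dy": 0,"dz": 0,"rx": 0,"ry": 0,"rz": 0},
    {"grip": -0.4,"dx": 0,"dy": 0,"dz": 0,"rx": 0,"ry": 0,"rz": 0},
    {"grip": 0.5,"dx": 0,"dy": 0,"dz": 0,"rx": 0,"ry": 0,"rz": 0},
    {"grip": 0.5,"dx": 0,"dy": 0,"dz": 0,"rx": 0,"ry": 0,"rz": 0},
    {"grip": 0.5,"dx": 0,"dy": 0,"dz": 0,"rx": 0,"ry": 0,"rz": 0}
  ]
}}

```text
clock: 17.65
eef_pos: [0.4802, 0.3388, 0.1297]
tcp_rot: [[0.181, 0.983, 0.0], [0.983, -0.181, -0.0], [-0.0, 0.0, -1.0]]
force: [0.2, 0.0, 0.0]
finger_gap: 0.0639
gripper_force: 0.0
```

{"api": "jog_arm", "payload": {
  "commands": [
    {"grip": 0.5,"dx": 0,"dy": 0,"dz": -20,"rx": 0,"ry": 0,"rz": 0},
    {"grip": 0.5,"dx": 0,"dy": 0,"dz": -60,"rx": 0,"ry": 0,"rz": 0},
    {"grip": 0.5,"dx": 0,"dy": 0,"dz": -110,"rx": 0,"ry": 0,"rz": 0},
    {"grip": 0.5,"dx": 0,"dy": 0,"dz": -130,"rx": 0,"ry": 0,"rz": 0},
    {"grip": 0.5,"dx": 0,"dy": 0,"dz": -130,"rx": 0,"ry": 0,"rz": 0},
    {"grip": 0.5,"dx": 0,"dy": 0,"dz": -130,"rx": 0,"ry": 0,"rz": 0},
    {"grip": 0.5,"dx": 0,"dy": 0,"dz": -130,"rx": 0,"ry": 0,"rz": 0},
    {"grip": 0.5,"dx": 0,"dy": 0,"dz": -130,"rx": 0,"ry": 0,"rz": 0}
  ]
}}

```text
clock: 18.65
eef_pos: [0.48, 0.3386, 0.2589]
tcp_rot: [[0.182, 0.983, -0.001], [0.983, -0.182, -0.001], [-0.001, -0.001, -1.0]]
force: [0.0, 0.2, 1.0]
finger_gap: 0.064
gripper_force: 0.0
```

Run:
```python
from h import *
f=cams.grab_frame("wrist");P=cloud(f)
for n in "12":
    P=cloud(cams.grab_frame("wrist"));near=np.hypot(P[...,0]-.48,P[...,1]-.339)<.06
    m=near&(P[...,2]>.15)&(P[...,2]<.17);print(m.sum(),cv2.minAreaRect(P[m][:,:2].astype(np.float32)),np.median(P[m][:,2]))
a=f["image"][80:300,200:480];a=cv2.resize(a,(420,330));b=cv2.resize(cams.grab_frame("scene")["image"][130:290,240:440],(380,330),interpolation=cv2.INTER_CUBIC)
save({"image":np.hstack([a,b])},"c7.png")
```

```text
438 ((0.4808889925479889, 0.3399806320667267), (0.02902074158191681, 0.011535514146089554), 79.56275177001953) 0.16141843719196983
430 ((0.4805706739425659, 0.3399669826030731), (0.029104724526405334, 0.010779216885566711), 79.52107238769531) 0.16147559867388547
```

View pics/c7.png

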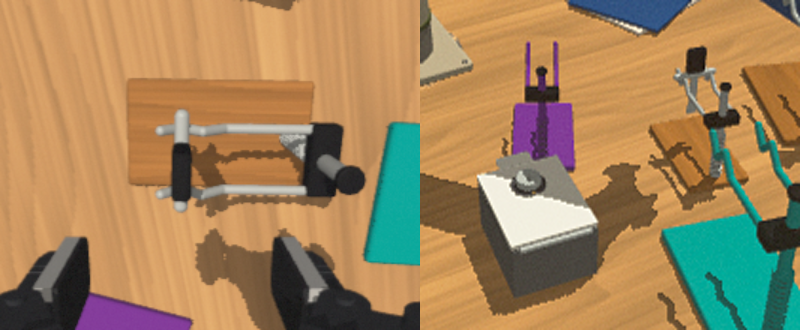

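The key hangs level on both notches at (180,160) with its top at z 0.1615, as at the start. It is still, the lid is shut and the gripper is clear.

```bash
python3 -c "
from workcell import ctrl
print(ctrl.close_job())"
```

```text
the job is handed in; nothing more can be done
None
```

I shut the lid, turned the lock to its stop with the key, hung the key back on the hook where it rests still, and handed the job in at about 19 s; the hand-in returned no verdict.

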